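Post the steel spool through the drop box flap

TASK

Pick up the short steel spool (the plain metal tube with a flange at each end, not the sight glass or the jar) and push it, upright and foot first, down through the spring flap in the lid of the grey drop box. Keep hold of it until it is well through the flap, then let go so that it drops inside and the flap swings shut behind it; leave the sight glass where it stands.

Things in the scene. Friction and masses are not known exactly. Their poses are not given: they have to be found in the camera images.
- spool: Short bare-steel tube with a round flange at each end, standing upright, 51 mm across the flanges, 90 mm tall, about 0.4 kg; grips as a 51 mm cylinder at any height. Origin: centre of its underside (foot), z up along the tube. It stands beside the sight glass and a gold-lidded jar (62 mm across, 66 mm tall), centres at least 90 mm apart; which stands where varies.
- port (a point): Centre of the opening in the lid of the fixed grey drop box, at the lid's upper face, 195 mm above the table. Box 150 mm along this frame's x, 190 mm along y, centred here, hollow, 190 mm deep, clear window at -x. Opening 80 mm along x, 120 mm along y, closed by the flap; a bezel round it stands 3 mm up. z up; y runs along the flap's hinge, at the +x edge.
- flap (a joint): Spring flap under the opening, aluminium plate 77 x 116 mm, top 1.5 mm below the lid's. Hinged at the port's +x edge, swings down into the box. Rad: 0 shut, 1.55 hanging straight down. Spring 0.06 N m shut, 0.08 open; the spool pushed in at the middle meets 3 to 6 N. With the spool's foot 50 mm or more below the lid, the spool let go slides off the flap and falls in.
- sight_glass: Bystander: sight glass, a glass tube between two metal flanges tied by three rods, 64 mm across, 80 mm tall, standing upright. Origin: centre of its underside. Not to be moved.
Things that resemble listed ones, but are neither listed nor needed, are in the scene too. What is shaped like the part that bears port but brown is not meant.

How it is judged:
By the outcome, as a careful person would: the job done as asked, in the order asked, and still so for the second after the job is handed in, with the robot touching nothing.
It also fails if it takes over 34 s, if anything falls off the work surface, if the arm or the gripper's body presses on something with over 40 N, if the wrist force passes 120 N, or if a joint passes its speed limit or range.

ROBOT

A 6-joint arm with a two-finger parallel gripper is mounted at the origin on a cart in front of the work surface, level with it; the furniture and walls round the work are solid. World frame = base frame: x ahead of the robot, y to its left, z up, the work surface at z = 0. Lengths are in m, angles in rad, forces in N, time in s.
With the tool pointing down it reaches from about 0.2 to 0.875 m from the base axis. Payload 3.4 kg.
Tool frame: the origin (TCP) lies at the very end of the fingers, on their centre line; the grasp point (between the pads) lies grip_depth behind it (grip_depth is the distance from the TCP to the grasp point, in m); z points along the fingers, x is the direction in which the jaws open and shut, and the axes are right-handed (so a half turn about z gives the same grasp; the last joint's range is limited). The gripper opens to 94 mm and grips with 3 to 60 N. Pads are 16 mm wide; open, the fingers measure 119 mm over their backs; the gripper's body (75 mm by 177 mm) begins 78 mm behind the grasp point.
Start: joints at [1.199, 0.276, 1.505, -0, 1.361, -0.121], TCP at [0.143, 0.557, 0.171] pointing down, gripper open.
Joint ranges: [-2.89, 2.89], [-0.75, 2.08], [0.22, 2.7], [-1.18, 4.32], [0.11, 2.71], [-2.7, 2.7]. Speed limits (rad/s): [2.57, 2.57, 3.14, 3.14, 3.14, 3.14].

INTERFACE

Orientations are given as a 3x3 rotation matrix whose columns are the frame's x, y, z axes.
In Python, from plant import * gives the robot as it stands. The module is installed in compiled form; this text tells all that it offers. Calls block until the motion is done:
- move_ptp(position, orientation): joint-space move of the TCP to a pose.
- move_l(position, v=0.15, ori=None, contact_N=None): straight line of the TCP; ori=None keeps the orientation; v is the mean speed in m/s. With contact_N (N) it stops when the force on the tool has changed by that much, and returns True; else False.
- set_joints(angles): joint-space move.
- let_go() and gripper_close(effort=None): open the fingers fully, or close them until they stop; effort is the grip in N (None keeps the last).
- wait(seconds).
- ik(position, orientation): joint angles nearest the present ones, or None.
- observe(): the state.
- camera(name): name is "side" or "top"; returns a dict with "img" (480x640x3 uint8, blue, green, red), "depth" (480x640 float32, m along the optical axis (not along the pixel's ray), 0 where there is no reading), "intrinsics" (3x3 intrinsics, pixels), "dist" ([k1, k2, p1, p2, k3] as OpenCV has them; the pictures are not rectified), "view" (4x4, takes a point from world to camera coordinates). Camera axes: x right, y up, looking along -z (the intrinsics and any distortion apply to the point x, -y, -z); pixel columns grow to the right and rows downward; lengths in m; the calibration is good to about 2 mm. A picture is of the moment at which its call begins.
A pose or a line that the arm cannot do raises IKError and nothing moves.
- job_done(): hands the job in, once; it reports no verdict.
Trained networks look in a picture, given as the dict that the camera call returned (one of the last four; its "shot" number tells which), for a name from the list of things; names that differ only in an ending like _2 or _b are one class to them, and where a whole thing is asked for, a point or a joint stands for the part that bears it (a point fixed in the world has none). Each returns a list of dicts, best first, with "p" (0 to 1); they miss things now and then, are a little off and sometimes report something else, mostly with a low value. They report only what shows in the picture. A call takes as long as a camera call. They do not tell look-alikes from the thing itself.
- look_for(query, picture): "centre" ([x, y, z] in m, in the coordinates of the camera as it stood for that picture, good to about 4 mm: the middle of the surface that is visible of it).
The state is a dict: "time_s": time; "joints": joint angles; "joint_vel": joint speeds; "joint_torque": joint torques, N m; "position": TCP position; "ee_rot": TCP orientation; "contact_force": force on the tool from outside, world axes, zero at the start; "ft_torque": the same for the moment, N m; "grip_width": finger opening in m.
Only numpy, scipy, OpenCV 4.12 (cv2) and the standard library are available. Lean on these libraries where they do the work, as an engineer would, in place of code of your own. Each camera call takes 0.05 s, during which the arm holds its last target. There are 200 camera calls.

## Working session

There is one attempt and no reset: what is moved stays moved. The work goes in short steps, each a Python script; the robot and the scene stay as the last script left them, time stands still between calls to the robot, and variables do not carry over. Pictures are saved under pics/ and viewed, about 8 in all and at most 12, crops included, and the job is handed in when it is done.

```bash
mkdir -p pics
cat > h.py <<'E'
from plant import *
import numpy as np, cv2
def w(c,pt):
    return (np.linalg.inv(c["view"])@np.r_[pt,1])[:3]
def pix(c,P):
    q=(np.array(c["view"])@np.r_[P,1])[:3]; q=q*[1,-1,-1]
    return cv2.projectPoints(q.reshape(1,1,3),np.zeros(3),np.zeros(3),np.array(c["intrinsics"]),np.array(c["dist"]))[0].ravel()
def cloud(c):
    "world xyz per pixel (480x640x3), nan without depth"
    v,u=np.mgrid[0:480,0:640]
    n=cv2.undistortPoints(np.stack([u,v],-1).reshape(-1,1,2).astype(float),np.array(c["intrinsics"]),np.array(c["dist"])).reshape(480,640,2)
    d=c["depth"].astype(float).copy(); d[d==0]=np.nan
    p=np.stack([n[...,0]*d,-n[...,1]*d,-d,np.ones_like(d)],-1)
    return (p@np.linalg.inv(c["view"]).T)[...,:3]
E
python3 - <<'E'
from h import *
for n in("side","top"):
    c=camera(n); cv2.imwrite(f"pics/{n}1.png",c["img"])
    print(n,"cam at",np.linalg.inv(c["view"])[:3,3].round(3))
    for q in("spool","port","sight_glass","flap"):
        for r in look_for(q,c)[:4]:
            P=w(c,r["centre"]); print(q,round(r["p"],2),P.round(3),pix(c,P).round())
print(observe()["time_s"])
E
```

```text
side cam at [0.384 0.757 0.807]
spool 0.75 [ 0.477 -0.278  0.058] [411. 196.]
spool 0.32 [ 0.602 -0.124  0.056] [351. 224.]
port 0.96 [0.507 0.268 0.193] [348. 316.]
port 0.82 [0.725 0.404 0.195] [190. 351.]
sight_glass 0.97 [ 0.604 -0.124  0.057] [350. 224.]
flap 0.85 [0.751 0.368 0.194] [187. 330.]
flap 0.61 [ 0.477 -0.274  0.056] [411. 198.]
flap 0.57 [0.515 0.197 0.188] [354. 286.]
top cam at [0.483 0.026 1.458]
spool 0.57 [ 0.482 -0.29   0.055] [434. 285.]
port 0.76 [0.741 0.351 0.192] [190. 174.]
sight_glass 0.75 [ 0.604 -0.138  0.078] [380. 238.]
flap 0.94 [0.511 0.189 0.19 ] [251. 268.]
flap 0.81 [0.747 0.366 0.194] [183. 171.]
0.5
```

View pics/side1.png

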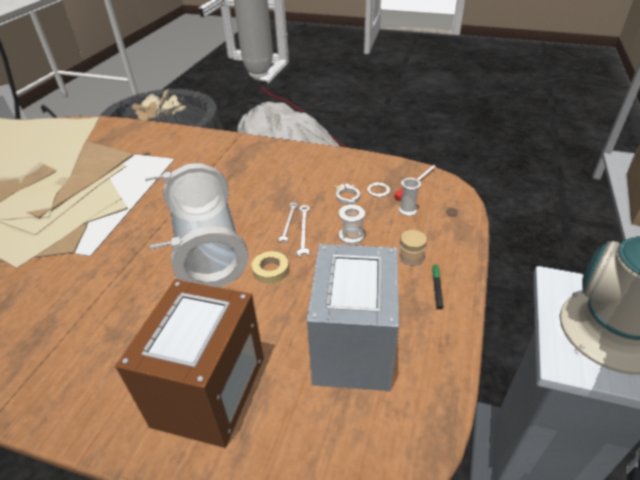

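View pics/top1.png

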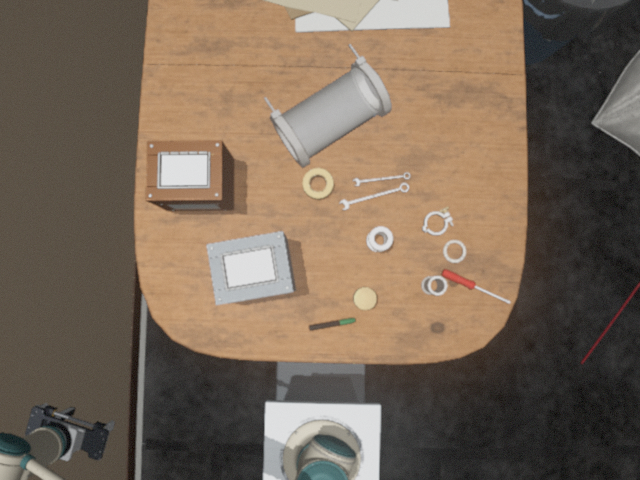

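The side view shows three candidates. The bare tube at (411,196), top view (434,285), is the spool. The sight glass is at (351,224) and the gold-lidded jar at (412,246). The big pipe at (205,225) is clutter. The grey box is at (354,316) in the side view and (250,268) in the top view, and the brown one is the decoy. I'll measure from the depth data and check a close crop.

Run:
```python
from h import *
C={n:camera(n) for n in("side","top")}
for n,c in C.items():
    X=cloud(c); x,y,z=X[...,0],X[...,1],X[...,2]
    m=(np.hypot(x-.48,y+.285)<.06)&(z>.02)&(z<.12)
    P=X[m]; zt=np.percentile(P[:,2],97); t=P[P[:,2]>zt-.006]
    print(n,"spool zmax",zt.round(4),"top pts",len(t),"mean",t.mean(0).round(4),"circ",cv2.minEnclosingCircle(t[:,:2].astype(np.float32)))
    for nm,(a,b) in dict(glass=(.604,-.138),jar=(.47,-.1)).items():
        m=(np.hypot(x-a,y-b)<.07)&(z>.03)&(z<.12);P=X[m]
        if len(P): zt=np.percentile(P[:,2],97);t=P[P[:,2]>zt-.008];print(nm,zt.round(3),cv2.minEnclosingCircle(t[:,:2].astype(np.float32)))
    m=(np.hypot(x-.51,y-.2)<.15)&(z>.18)&(z<.21)
    P=X[m]; r=cv2.minAreaRect(P[:,:2].astype(np.float32)); print(n,"lid",np.median(P[:,2]).round(4),r)
    # flap: bright pixels within lid
    b=m&(c["img"].min(-1)>195); b=cv2.morphologyEx(b.astype(np.uint8),cv2.MORPH_OPEN,np.ones((3,3)))>0
    print("flap",b.sum(),cv2.minAreaRect(X[b][:,:2].astype(np.float32)),np.median(X[b][:,2]).round(4))
    m=(abs(x-.48)<.07)&(abs(y+.285)<.07)&(z>.006)&(z<.04); print("low stuff", [X[m].min(0).round(3),X[m].max(0).round(3)])
s,t=C["side"]["img"],C["top"]["img"]
f=lambda i:cv2.resize(i,(400,300),interpolation=cv2.INTER_CUBIC)
cv2.imwrite("pics/crop.png",np.vstack([np.hstack([f(s[165:270,320:460]),f(s[235:340,290:430])]),np.hstack([f(t[222:327,350:490]),f(t[215:320,180:320])])]))
```

```text
side spool zmax 0.0915 top pts 115 mean [ 0.4825 -0.291   0.0893] circ ((0.48061078786849976, -0.29177114367485046), 0.02872132696211338)
glass 0.082 ((0.6041399836540222, -0.141775980591774), 0.03462718427181244)
jar 0.068 ((0.44232285022735596, -0.10396338254213333), 0.03234206512570381)
side lid 0.1946 ((0.513938307762146, 0.19019639492034912), (0.15003857016563416, 0.19364404678344727), 11.303877830505371)
flap 2150 ((0.5150278210639954, 0.1940544992685318), (0.07751616835594177, 0.12642452120780945), 12.067255020141602) 0.1937
low stuff [array([ 0.459, -0.355,  0.006]), array([ 0.549, -0.265,  0.04 ])]
top spool zmax 0.0953 top pts 75 mean [ 0.4825 -0.2891  0.0921] circ ((0.48303699493408203, -0.289620965719223), 0.025298284366726875)
glass 0.085 ((0.6024183630943298, -0.1388591229915619), 0.03211993724107742)
jar 0.071 ((0.4438726305961609, -0.10118823498487473), 0.030863473191857338)
top lid 0.1952 ((0.5122231245040894, 0.19275398552417755), (0.1501261293888092, 0.1896415799856186), 11.33366870880127)
flap 1414 ((0.5136401057243347, 0.19295240938663483), (0.0743609145283699, 0.1143823191523552), 11.477335929870605) 0.1939
low stuff [array([ 0.413, -0.355,  0.006]), array([ 0.547, -0.215,  0.04 ])]
```

View pics/crop.png

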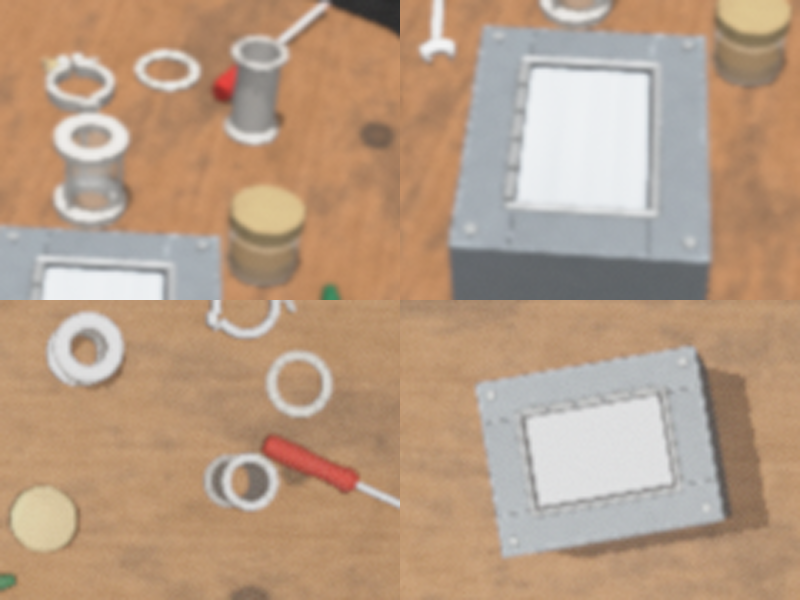

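The spool is at (0.483, -0.290) with its top at about 0.091, and both views agree. The bare tube in the crop, at (255,90) and (245,480), matches the description. The grey port is at (0.513, 0.192), z about 0.195, yaw 11.4°, with the hinge on +x. The red screwdriver handle lies on the +x/-y side of the spool, so I'll point the jaws across that direction. The start pose is below lid height, so I'll lift first.

```bash
cat >> h.py <<'E'
S=np.array([.483,-.290,0]); B=np.array([.5128,.192,.195]); YAW=np.deg2rad(11.4)
def down(a):
    return np.array([[np.cos(a),np.sin(a),0],[np.sin(a),-np.cos(a),0],[0,0,-1.]])
E
python3 - <<'E'
from h import *
print("gd",globals().get("grip_depth"))
for a in (YAW+np.pi/2,YAW-np.pi/2):
    j=ik(B+[0,0,.14],down(a)); print(a, None if j is None else np.round(j,2))
for d in (-130,50,60,-120,90,-90):
    j=ik(S+[0,0,.3],down(np.deg2rad(d))); print(d, None if j is None else np.round(j,2))
o=observe();print(o["time_s"],np.round(o["ee_rot"],2).tolist(),o["grip_width"])
E
```

```text
gd 0.0188
1.7697638615222502 [ 0.23  0.19  1.23 -0.    1.72 -1.54]
-1.371828792067543 [ 0.23  0.19  1.23 -0.    1.72  1.6 ]
-130 [-0.66  0.22  1.28 -0.    1.65  1.6 ]
50 [-0.66  0.22  1.28 -0.    1.65 -1.54]
60 [-0.66  0.22  1.28 -0.    1.65 -1.71]
-120 [-0.66  0.22  1.28 -0.    1.65  1.43]
90 [-0.66  0.22  1.28 -0.    1.65 -2.24]
-90 [-0.66  0.22  1.28 -0.    1.65  0.91]
0.6 [[0.25, 0.97, 0.0], [0.97, -0.25, 0.0], [0.0, 0.0, -1.0]] 0.09412482872372989
```

Run:
```python
from h import *
R=down(np.deg2rad(50))
p=observe()["position"]; move_l([p[0],p[1],.33],v=.25)
move_ptp(S+[0,0,.25],R)
move_l(S+[0,0,.13],v=.2)
hit=move_l(S+[0,0,.0615],v=.1,contact_N=6)
o=observe(); print(hit,o["position"],o["contact_force"],o["time_s"])
if not hit:
    gripper_close(40); o=observe(); print("w",o["grip_width"],o["position"],o["contact_force"],o["time_s"])
    c=camera("side"); cv2.imwrite("pics/grasp.png",cv2.resize(c["img"][100:260,300:500],(750,600)))
```

```text
False [ 0.48355873 -0.29043833  0.06216267] [-0.47959505  0.66411653  0.21356909] 6.175
w 0.00032381803193216624 [ 0.48301961 -0.28999787  0.06150781] [-0.72307014 -0.49828055  0.58252358] 7.5917
```

View pics/grasp.png

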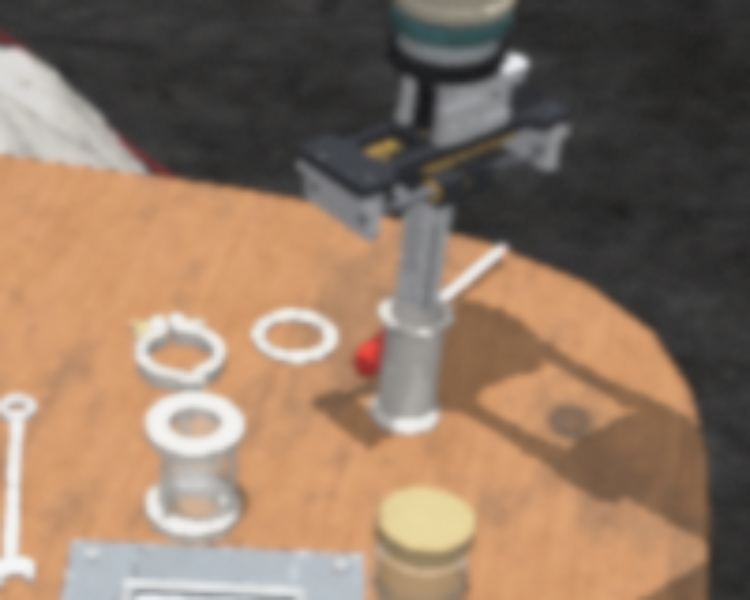

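The fingers closed to 0 mm, so they missed the spool and are holding nothing. They seem to end inside or behind the tube. I'll measure where the spool is now before moving.

Run:
```python
from h import *
o=observe(); print(o["position"],np.round(o["ee_rot"],3).tolist(),o["grip_width"])
ims=[]
for n in("side","top"):
    c=camera(n);X=cloud(c); x,y,z=X[...,0],X[...,1],X[...,2]
    for lo,hi in((.03,.06),(.06,.08),(.08,.1),(.1,.13)):
        P=X[(np.hypot(x-.483,y+.29)<.07)&(z>lo)&(z<hi)]
        if len(P): print(n,lo,len(P),P.min(0).round(3),P.max(0).round(3),P.mean(0).round(3))
    for r in look_for("spool",c)[:3]: print("net",round(r["p"],2),w(c,r["centre"]).round(3))
    q=o["position"]; u,v=pix(c,q); print("tcp pix",u,v,"foot",pix(c,[q[0],q[1],0]),"top",pix(c,[q[0],q[1],.09]))
    u,v=int(u),int(v); im=c["img"][v-50:v+40,u-60:u+60]; ims.append(cv2.resize(im,(400,300),interpolation=cv2.INTER_CUBIC))
cv2.imwrite("pics/g2.png",np.hstack(ims))
```

```text
[ 0.48299438 -0.2900156   0.06151105] [[0.643, 0.766, -0.0], [0.766, -0.643, -0.0], [-0.0, -0.0, -1.0]] 0.0004831722936819032
side 0.03 138 [ 0.461 -0.293  0.03 ] [ 0.503 -0.268  0.06 ] [ 0.481 -0.277  0.045]
side 0.06 141 [ 0.462 -0.316  0.06 ] [ 0.502 -0.269  0.08 ] [ 0.482 -0.287  0.071]
side 0.08 117 [ 0.458 -0.31   0.08 ] [ 0.507 -0.266  0.1  ] [ 0.481 -0.286  0.088]
side 0.1 106 [ 0.468 -0.297  0.1  ] [ 0.497 -0.272  0.129] [ 0.481 -0.283  0.116]
net 0.65 [ 0.479 -0.278  0.054]
tcp pix 409.54420186756494 192.08659373249478 foot [407.39399455 210.29463533] top [410.58647751 183.25141632]
top 0.03 26 [ 0.466 -0.297  0.03 ] [ 0.501 -0.269  0.058] [ 0.481 -0.275  0.044]
top 0.06 1 [ 0.501 -0.296  0.072] [ 0.501 -0.296  0.072] [ 0.501 -0.296  0.072]
top 0.08 51 [ 0.459 -0.3    0.082] [ 0.506 -0.265  0.096] [ 0.485 -0.279  0.09 ]
top 0.1 4 [ 0.495 -0.285  0.105] [ 0.498 -0.283  0.122] [ 0.497 -0.284  0.114]
tcp pix 434.79973730569463 284.72545335307694 foot [429.88192568 284.60736954] top [437.2251949  284.78339816]
```

View pics/g2.png

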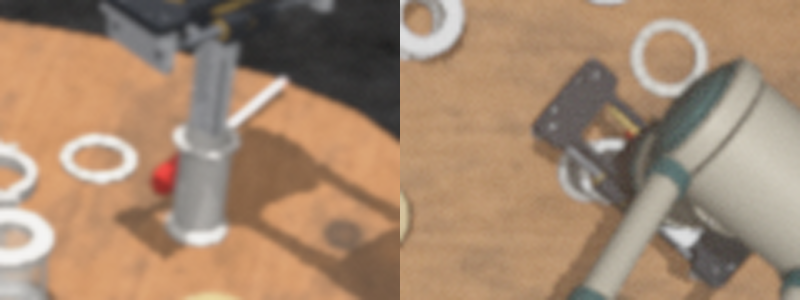

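The spool still stands at the same spot, centred under the tool. The shut fingers look to be inside the tube bore, so they were probably not open on the way down. I'll go straight up, open, check the width and look again.

Run:
```python
from h import *
move_l(S+[0,0,.13],v=.15); o=observe(); print(o["grip_width"],o["contact_force"],o["time_s"])
let_go(); o=observe(); print(o["grip_width"],o["time_s"])
c=camera("side");X=cloud(c); x,y,z=X[...,0],X[...,1],X[...,2]
P=X[(np.hypot(x-.483,y+.29)<.06)&(z>.08)&(z<.1)]
print(P.mean(0),cv2.minEnclosingCircle(P[:,:2].astype(np.float32)))
cv2.imwrite("pics/g3.png",cv2.resize(c["img"][100:260,300:500],(600,480),interpolation=cv2.INTER_CUBIC))
```

```text
0.00039770636465097446 [-0.52956865 -1.06957916  0.20318705] 8.45
0.0938463201886557 9.9
[ 0.48203586 -0.29284135  0.08770207] ((0.4814549386501312, -0.2930005192756653), 0.027875125408172607)
```

View pics/g3.png

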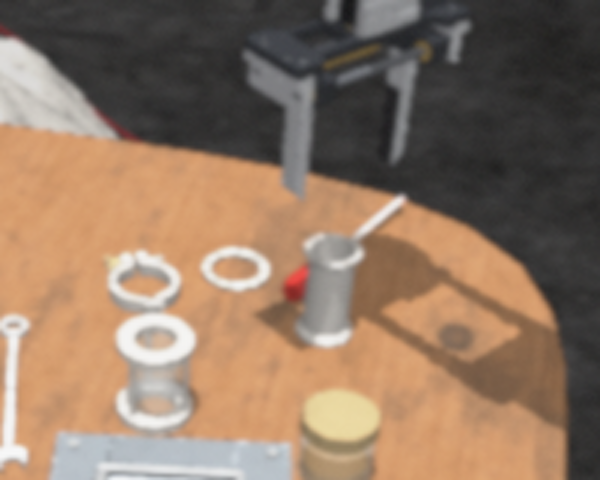

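Run:
```python
from h import *
o=observe(); p=o["position"]; R=np.array(o["ee_rot"]); print(p,o["grip_width"])
for n in("side","top"):
    c=camera(n);X=cloud(c); x,y,z=X[...,0],X[...,1],X[...,2]
    for s in(-1,1): print(n,s,"exp tip pix",pix(c,p+s*.053*R[:,0]).round(1))
    P=X[(np.hypot(x-.483,y+.29)<.15)&(z>.115)&(z<.17)]
    L=(P-p)@R
    for s in(-1,1):
        q=L[L[:,0]*s>0]
        if len(q): print(n,s,len(q),"tool-frame min",q.min(0).round(3),"max",q.max(0).round(3),"med",np.median(q,0).round(3))
```

```text
[ 0.4829993  -0.28999143  0.12999891] 0.09392351123924932
side -1 exp tip pix [427.5 164. ]
side 1 exp tip pix [396.1 177. ]
side -1 15 tool-frame min [-0.054 -0.009 -0.04 ] max [-0.045  0.009 -0.035] med [-0.047 -0.001 -0.037]
side 1 2 tool-frame min [ 0.048 -0.009 -0.036] max [ 0.049  0.01  -0.034] med [ 0.049  0.    -0.035]
top -1 exp tip pix [456.4 298.6]
top 1 exp tip pix [425.2 271.2]
```

The tip points end at tool z of about -0.035, so the real fingertips sit about 34 mm above the reported TCP. The earlier closing therefore happened at z of about 0.096, just above the spool, and not in the bore as I first thought. x and y fit well. I'll correct the height by this offset and use a contact guard on the way down.

```bash
cat >> h.py <<'E'
D=.034  # real tips are this far above the reported TCP
def tips():
    o=observe(); p=o["position"]; R=np.array(o["ee_rot"]); c=camera("side"); L=(cloud(c)-p)@R
    f=L[(abs(L[...,1])<.011)&(abs(L[...,0])>.043)&(abs(L[...,0])<.062)&(L[...,2]<-.005)&(L[...,2]>-.08)]
    return c,np.round(np.sort(f[:,2])[-6:],4)
E
python3 - <<'E'
from h import *
print("tips",tips()[1])
hit=move_l(S+[0,0,.0615-D],v=.1,contact_N=6)
o=observe(); print(hit,o["position"],o["contact_force"],o["grip_width"])
if not hit:
    gripper_close(40); o=observe(); print("w",o["grip_width"],o["position"],o["contact_force"],o["time_s"])
    c=camera("side"); cv2.imwrite("pics/grasp2.png",cv2.resize(c["img"][100:260,300:500],(600,480),interpolation=cv2.INTER_CUBIC))
E
```

```text
tips [-0.036  -0.0358 -0.0357 -0.0348 -0.0345 -0.0344]
False [ 0.48353645 -0.29039881  0.02811202] [-0.04832025  0.16885397 -0.19964438] 0.09410661798084442
w 0.05008792466162487 [ 0.48292419 -0.2901815   0.02754007] [-0.80849397 -0.37204932  0.67151586] 12.025
```

View pics/grasp2.png

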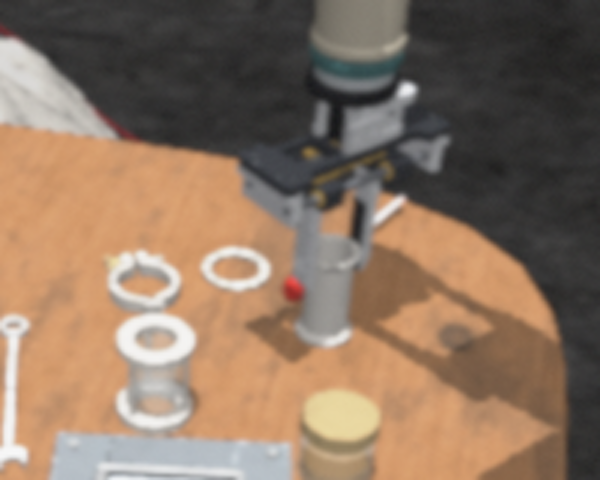

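The grip reads 50 mm with the spool upright between the jaws. I'll lift it, carry it over the port and check both views.

Run:
```python
from h import *
move_l(S+[0,0,.2975],v=.2)
o=observe(); print("w",o["grip_width"],o["contact_force"])
move_ptp([B[0],B[1],.2975],down(YAW+np.pi/2))
move_l([B[0],B[1],.2625],v=.1)
o=observe(); print("w",o["grip_width"],o["position"],o["contact_force"],o["time_s"])
R=down(YAW+np.pi/2)
c=camera("side"); p=np.array(o["position"]); L=(cloud(c)-p)@R
# spool: below the tips, tool z from -D.. to +.0275 (foot expected at +.0275)
m=(abs(L[...,0])<.04)&(abs(L[...,1])<.04)&(L[...,2]>-.02)&(L[...,2]<.04)
q=L[m]; print("spool",len(q),q.min(0).round(3),q.max(0).round(3),np.percentile(q[:,2],[90,98]).round(4))
t=camera("top"); 
cv2.imwrite("pics/over.png",np.hstack([cv2.resize(c["img"][200:350,270:470],(400,300)),cv2.resize(t["img"][180:330,150:350],(400,300))]))
```

```text
w 0.04997702384327876 [ 0.40106838  0.23527552 -3.17741793]
w 0.05031943832807722 [0.51306554 0.1915517  0.26256846] [ 0.37953991  0.1967095  -3.32759667] 15.8333
spool 610 [-0.015 -0.024 -0.02 ] [0.025 0.026 0.029] [0.0232 0.0265]
```

View pics/over.png

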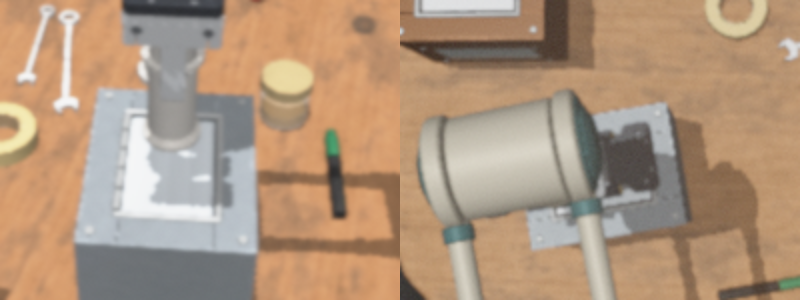

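The spool hangs upright over the middle of the flap, with its foot 27.5 mm below the reported TCP as expected. Next I'll push it in until the foot is 55 mm below the lid.

Run:
```python
from h import *
hit=move_l([B[0],B[1],.140+.0275],v=.06,contact_N=20)
o=observe(); print(hit,"w",o["grip_width"],o["position"],o["contact_force"],o["time_s"])
c=camera("side"); L=(cloud(c)-o["position"])@np.array(o["ee_rot"])
m=(abs(L[...,0])<.03)&(abs(L[...,1])<.03)&(L[...,2]>-.067)&(L[...,2]<-.05)
print("top rim tool z (exp -.0625)",np.percentile(L[m][:,2],[2,10,50]).round(4))
cv2.imwrite("pics/in.png",cv2.resize(c["img"][200:350,270:470],(600,450)))
```

```text
False w 0.049916906480564086 [0.51262491 0.19195215 0.16750688] [-1.64992225 -0.43374847 -3.83839282] 17.6667
top rim tool z (exp -.0625) [-0.0639 -0.0633 -0.0616]
```

View pics/in.png

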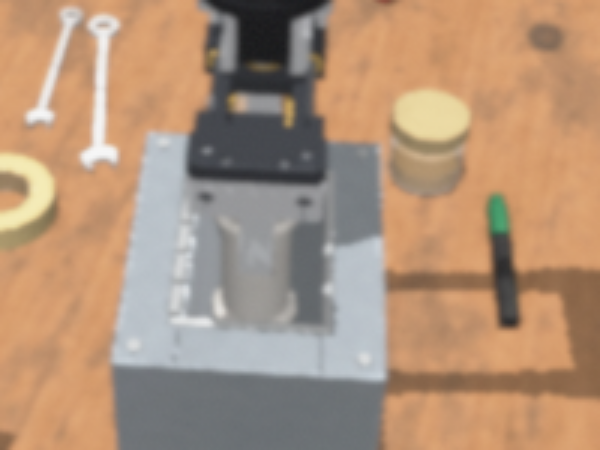

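Run:
```python
from h import *
c=camera("side")
f=lambda P:((pix(c,P)-[270,200])*3).round()
print("rim centre",f([*B[:2],.23]),"lid",f(B),"foot",f([*B[:2],.14]),"foot front",f([B[0]-.005,B[1]+.0255,.14]),"rim front",f([B[0],B[1]+.0255,.23]))
X=cloud(c)
for r,k in((260,255),(290,255),(305,225),(310,290),(240,215),(280,320)):
    print((k,r),X[200+r//3,270+k//3].round(3))
```

```text
rim centre [258. 204.] lid [257. 246.] foot [255. 308.] foot front [253. 341.] rim front [247. 235.]
(255, 260) [0.505 0.228 0.225]
(255, 290) [0.509 0.21  0.179]
(225, 305) [0.529 0.203 0.152]
(290, 310) [0.492 0.195 0.149]
(215, 240) [0.549 0.157 0.155]
(320, 280) [0.492 0.09  0.064]
```

Depth shows the lower flange at z of about 0.145, inside the box, with the flap deflected and no slip of the rim in the grip. I'll let go now.

Run:
```python
from h import *
let_go(); o=observe(); print("w",o["grip_width"],o["contact_force"],o["time_s"])
move_l([B[0],B[1],.32],v=.2)
q=observe()["joints"]; q=list(q); q[0]-=.5; set_joints(q); wait(.3)
ims=[]
for n,(r,k) in dict(side=(200,270),top=(190,170)).items():
    c=camera(n);X=cloud(c); d=(X-B)@np.array([[np.cos(YAW),-np.sin(YAW),0],[np.sin(YAW),np.cos(YAW),0],[0,0,1]])
    m=(abs(d[...,0])<.033)&(abs(d[...,1])<.05); print(n,"flap z",np.percentile(d[m][:,2],[2,50,98]).round(4))
    for g in look_for("sight_glass",c)[:1]+look_for("spool",c)[:2]: print(round(g["p"],2),w(c,g["centre"]).round(3))
    ims.append(cv2.resize(c["img"][r:r+150,k:k+200],(400,300)))
    if n=="top":
        P=X[(np.hypot(X[...,0]-.604,X[...,1]+.138)<.07)&(X[...,2]>.07)&(X[...,2]<.1)]; print("glass",cv2.minEnclosingCircle(P[:,:2].astype(np.float32))if len(P) else None)
cv2.imwrite("pics/end.png",np.hstack(ims)); print(observe()["time_s"])
```

```text
w 0.09409620606980604 [0.50072028 0.18982836 0.33254827] 18.5917
side flap z [-0.0037 -0.0014  0.0006]
0.95 [ 0.6   -0.124  0.055]
top flap z [-0.0074 -0.0009  0.0042]
glass None
21.1583
```

View pics/end.png

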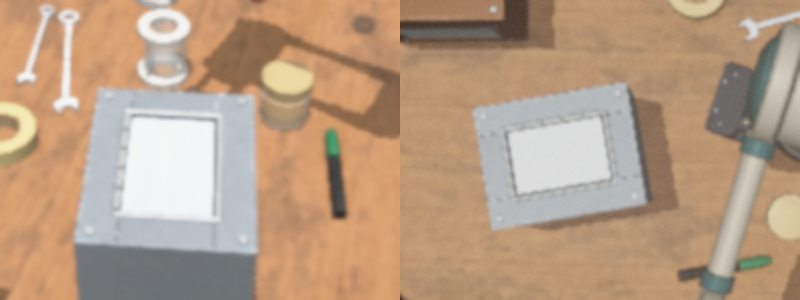

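The flap is shut, at 1.4 mm below the lid, and the spool is out of sight inside the box. The sight glass is in place and the gripper is clear of everything, so I'm handing in.

```bash
python3 -c "
from plant import *
job_done()"
```

```text
the job is handed in; nothing more can be done
```

I gripped the spool upright, pushed it foot first about 55 mm through the grey box's flap, and released it. I then backed the arm away and handed the job in at about 21 s of robot time.

**First grasp missed:** the fingers closed on air just above the spool, because the real fingertips sit about 34 mm above the reported TCP. I measured that offset from depth, corrected for it, and the second grasp held at 50 mm width. The spool had not moved.

**Last checks:**
- **Flap:** it is shut, 1.4 mm below the lid in the side view (about 0.9 mm in the top view, against 1.5 mm nominal).
- **Spool:** neither view shows it any more. I didn't look through the box window, so "inside" rests on its having been about 55 mm through and the flap having closed behind it.
- **Sight glass:** the side view puts it within 4 mm of where it started, which is within the network's accuracy. The top-view check failed: depth there gave no points on the glass and the network found nothing, probably because the arm was in the way.

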